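# Run the door's roller carrier back into its track

## Robot

A 6-joint arm with a two-finger parallel gripper is mounted at the origin on the work surface. World frame = base frame: x ahead of the robot, y to its left, z up, the work surface at z = 0. Lengths are in mm, angles in rad, forces in N, time in s.
With the tool pointing down it reaches from about 150 to 775 mm from the base axis. Payload 6.1 kg.
Tool frame: the origin (TCP) lies on the centre line of the jaws, within the pads' length; the fingertips stand tips_ahead ahead of it and the grasp point (between the pads) is the TCP (tips_ahead is the distance from the TCP to the fingertips, in mm); z points along the fingers, y is the line along which they close (so a half turn about z gives the same grasp; the last joint's range is limited). The gripper opens to 85 mm and grips with 20 to 120 N. Pads are 22 mm wide; open, the fingers measure 114 mm over their backs; the gripper's body (76 mm by 85 mm) begins 54 mm behind the grasp point. The pads swing forward as they close: fully open they stand 13 mm farther back than shut.
Start: joints at [1.18, 0.126, -0.04, 1.405, 0, 1.571], TCP at [199.979, 485.403, 250.295] pointing down, gripper open.
Joint ranges: [-2.72, 2.72], [-0.95, 1.95], [-1.27, 1.35], [-1.78, 2.02], [-1.46, 1.47], [-3.14, 3.14]. Speed limits (rad/s): [2.39, 2.39, 3.01, 3.14, 3.14, 3.14].

## Interface

Orientations are given as a unit quaternion [x, y, z, w].
In Python, from plant import * gives the robot as it stands.
- The arm moves only by the shell command python3 -m inch 'ROWS'. ROWS is JSON, a list of rows, each a list of 5 numbers: the opening, from -1 (shut) to 1 (fully open), then the shift along the tool's x, y, z each as a share of 0.5 m, from -1 to 1, then the turn about the tool's z as a share of pi/2 rad, from -1 to 1. A call has 1 to 20 rows; each row is the pose to reach, as a shift and turn from the pose commanded when the call began, along the tool's axes at that moment; what a row does not reach only later rows make up. A row lasts 1/12 s, in which the tool goes at most 41.7 mm and 7.16 degrees, less where a joint would pass 70% of its speed; a pose out of reach is approached as far as the arm can. A call with a number of a shift or a turn outside -1 to 1 is refused whole. A call with a gripper value outside its range is refused whole. The fingers move at their own pace and stop on an object; the grip force is fixed at half the most. Time passes only in rows, so rows that repeat a pose let the fingers close. It gives the time, the measured TCP pose, the force, the opening and the grip force at its end, in the units of the state.
- observe(): the state, without advancing time (a new reading comes with each control period).
- grab_frame(name): name is "scene" or "top" or "wrist"; returns the picture (400x640x3 uint8, blue, green, red); there is no depth.
- camera_params(name): a dict with "mtx" (3x3 intrinsics, pixels), "k1" (the pictures are not rectified: a ray, as slopes to the right and down, at radius r is drawn at 1 + k1 r^2 times it, then the intrinsics apply), "world_to_cam" (4x4, takes a point from world to camera coordinates). Camera axes: x right, y down, z forward; pixel columns grow to the right and rows downward; lengths in mm; the calibration is good to about 2 mm. A picture is of the moment at which its call begins: read the wrist's pose just before it. camera_params takes no time and is no camera call; for the wrist camera it gives the pose at the moment of the call.
- job_done(): hands the job in; it is judged then, once.
The state is a dict: "time": time; "q": joint angles; "qd": joint speeds; "effort": joint torques, N m; "position": TCP position; "eef_rot": TCP orientation; "ft_force": force on the tool from outside, world axes, zero at the start; "moment": the same for the moment, N m; "grip_width": opening from 0.0 (shut) to 1.0 (fully open); "gripper_force": force on a finger pad.
Only numpy, scipy, OpenCV 4.12 (cv2) and the standard library are available. Lean on these libraries where they do the work, as an engineer would, in place of code of your own. Each camera call takes 0.05 s, during which the arm holds its last target. There are 200 camera calls.

## Task

The sliding door's roller carrier stands on the shelf beside its aluminium track. Pick it up, feed it pointed end first into the open, flared mouth of the track and slide it along inside until it has passed the sprung catch and stays locked, pressed against the rubber buffer, then let go. Work gently: do not jam or force the carrier against the track or crush the buffer, and leave the spice box, jar, ramekin and lid where they are.

Things in the scene. Friction and masses are not known exactly. Their poses are not given: they have to be found in the camera images.
- carrier_mid (a point): Loose roller carrier, about 120 g, standing upright, 66 mm tall. Point: on its centre line 33 mm above its underside; x to its pointed end, z up. Grip the upright aluminium tab across its 12 mm thickness (y): 30 mm long (x), from 9 mm below to 33 mm above this point. Below it a steel neck 7 mm wide, 22 mm long, 11 mm high, then the steel head.
- carrier: The same carrier, point at its underside, 33 mm below carrier_mid, same axes. Its head with small wheels is 20 mm wide (y), 13 mm high, and reaches from 16 mm behind to 22 mm ahead of this point; the front 12 mm taper to 10 mm width, the tail is square.
- rail: Fixed aluminium track, 300 mm long, on a batten 46 mm wide. Origin: at the open mouth, on the centre line, at shelf height; x runs inwards, z up; closed far end. Inside: floor at z = 16 mm, 23 mm wide, 17 mm high. Lips (top at z = 36 mm) cover it but for a 12 mm slot for the carrier's neck. At the mouth two flared side wings reach 17 mm outwards to x = -17 mm.
- rail_floor (a point): The middle of the mouth on the track's inner floor, 16 mm above the shelf; axes as the rail's. A grey plastic catch unit, 84 mm long, 56 mm wide, no higher than the lips, is clamped around the track; its near end is 110 to 175 mm from the mouth, a place that differs each time and is not measured. In it are two sprung side rollers and behind them a rubber buffer.
- buffer (a joint): Travel of the rubber buffer inwards along the track (m): 0 free, about 0.004 with the carrier locked home, above 0.010 (20 N) crushed; 2 N per mm. As the nose meets it the rollers snap out behind the square tail, draw the carrier on to about 4 mm and hold it there by themselves. A push that then rises to 10 to 12 N shows that it is home; much harder tilts and jams it.
- catch_l (a joint): Travel of the catch roller on the track's left (+y) side (m): 0 sprung out into the way, 0.004 pressed aside by the carrier's head. Pushing the head between the two rollers takes about 6 to 8 N; it then moves on easily until its nose meets the buffer.
- catch_r (a joint): The same for the catch roller on the right (-y) side.
- spice_box: Round open steel spice box with seven cups, 170 mm across, 50 mm high, loose; origin under its centre. To be left alone.
- jar_a: Amber glass jar with steel cap, 68 mm across, 110 mm tall, loose; origin under its centre. To be left alone.
- ramekin: White ceramic ramekin, 84 mm across, 45 mm high, loose; origin under its centre. To be left alone.
- silicone_lid: Blue silicone lid with a knob, 110 mm across, 24 mm high, loose; origin under its centre. To be left alone.
Mind the look-alikes: they are no part of the job. What is shaped like the carrier but green or purple is not meant.

How it is judged:
By the outcome, as a careful person would: the job done as asked, in the order asked, and still so for the second after the job is handed in, with the robot touching nothing.
It also fails if it takes over 59 s, if anything falls off the work surface, if the arm or the gripper's body presses on something with over 40 N, if the wrist force passes 120 N, or if a joint passes its speed limit or range.

## Working session

There is one attempt and no reset: what is moved stays moved. The work goes in short steps, Python scripts to look and compute and a shell command to move; the robot and the scene stay as the last step left them, time stands still between calls to the robot, and variables do not carry over. Pictures are saved under pics/ and viewed, at most 10 in all, crops included, and the job is handed in when it is done.

```bash
mkdir -p pics
cat > h.py <<'E'
from plant import *
import numpy as np, cv2
def ray(c,u,v,P=None):
    P=P or camera_params(c); M=np.array(P["mtx"]); T=np.array(P["world_to_cam"])
    d=np.array([(u-M[0,2])/M[0,0],(v-M[1,2])/M[1,1]]); s=d.copy()
    for _ in range(30): s=d/(1+P["k1"]*(s@s))
    R=T[:3,:3]; return -R.T@T[:3,3], R.T@np.array([s[0],s[1],1])
def px(c,u,v,z,P=None):
    o,d=ray(c,u,v,P); return o+d*(z-o[2])/d[2]
def proj(c,p,P=None):
    P=P or camera_params(c); M=np.array(P["mtx"]); T=np.array(P["world_to_cam"])
    q=T[:3,:3]@np.array(p,float)+T[:3,3]; s=q[:2]/q[2]; s=s*(1+P["k1"]*(s@s)); return M[0,0]*s[0]+M[0,2],M[1,1]*s[1]+M[1,2]
E
python3 - <<'E'
from h import *
s=observe();print(s)
a=grab_frame("top");b=grab_frame("scene");
cv2.imwrite("pics/top.png",a);cv2.imwrite("pics/scene.png",b)
for c in("top","scene","wrist"):
    P=camera_params(c);print(c,P["mtx"],P["k1"],np.round(ray(c,320,200,P),2))
E
```

```text
{'time': 0.0, 'q': array([ 1.18000529e+00,  1.26417768e-01, -4.06432118e-02,  1.40541014e+00,
       -1.83168020e-05,  1.57081507e+00]), 'qd': array([-1.19409296e-03, -1.97395923e-03, -2.90050188e-04, -2.37528533e-06,
        4.91456464e-04,  6.84166122e-05]), 'effort': array([-4.31067911e-04, -4.35915971e+01,  3.52920270e+01,  1.72876683e-02,
       -1.61711046e-04, -2.33960213e-05]), 'position': array([199.83793428, 485.05388572, 249.49252838]), 'eef_rot': array([ 1.94163660e-01,  9.80968792e-01, -8.23238700e-04, -1.53591996e-04]), 'ft_force': array([ 0.34769591, -0.73012453, -1.0890687 ]), 'moment': array([-0.01642454, -0.01590875, -0.00881169]), 'gripper_force': 0.0, 'grip_width': 1.0011999349646385}
top [[380.68595876   0.         321.58084079]
 [  0.         380.68595876 198.15035621]
 [  0.           0.           1.        ]] -0.006652169585286385 [[ 4.18780e+02 -8.54000e+00  1.17895e+03]
 [ 1.40000e-01 -2.00000e-02 -9.90000e-01]]
scene [[417.08254354   0.         322.6258277 ]
 [  0.         417.08254354 205.93639805]
 [  0.           0.           1.        ]] -0.016039420906721395 [[ 1.2543e+03 -1.5017e+02  8.7009e+02]
 [-6.4000e-01  1.2000e-01 -7.6000e-01]]
wrist [[290.60869085   0.         323.54655114]
 [  0.         290.60869085 197.18033934]
 [  0.           0.           1.        ]] -0.04809249333568926 [[ 1.2624e+02  5.1515e+02  3.7308e+02]
 [ 2.8000e-01 -1.3000e-01 -9.5000e-01]]
```

View pics/top.png

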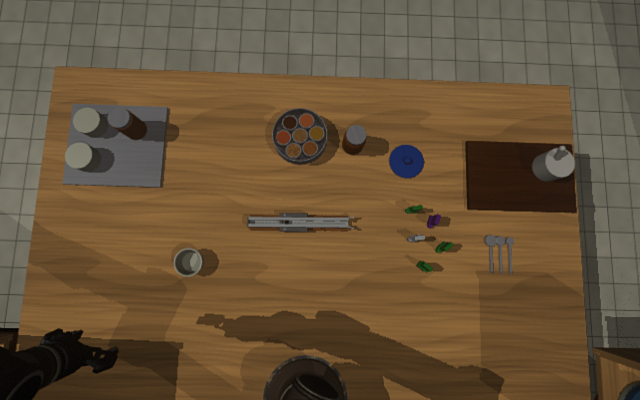

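View pics/scene.png

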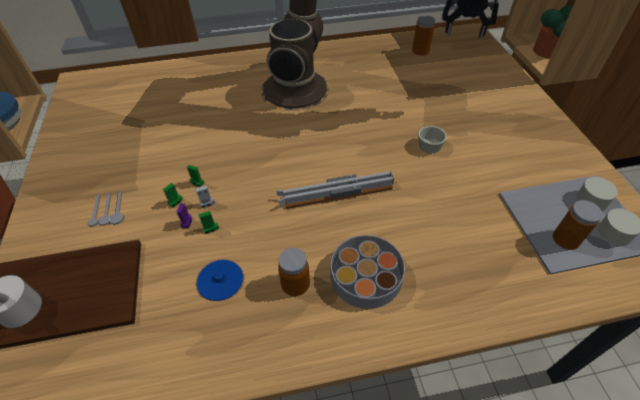

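Candidates shaped like the carrier (top view): green (413,209), purple (433,221), green (444,246), green (424,266) and grey aluminium (418,239). The grey one fits the description. The mouth with its wings is at (355,222), and the track runs to the left. I'll check these in a close crop.

Run:
```python
from h import *
a=cv2.imread("pics/top.png");b=cv2.imread("pics/scene.png")
A=cv2.resize(a[195:275,340:460],None,fx=6.5,fy=6.5,interpolation=2)[:520]
B=cv2.resize(b[160:240,155:305],None,fx=5.3,fy=5.3,interpolation=2)
A=cv2.resize(a[200:250,345:455],(792,360),interpolation=2)
B=cv2.resize(b[165:215,180:290],(528,240),interpolation=2); B=np.pad(B,((0,0),(0,264),(0,0)))
cv2.imwrite("pics/c1.png",np.vstack([A,B]))
for u,v,z in((418,239,60),(433,221,33),(444,246,33),(413,209,33),(424,266,33),(350,222,36),(249,222,36)):print(u,v,px("top",u,v,z).round())
```

```text
418 239 [ 473. -320.   60.]
433 221 [ 530. -374.   33.]
444 246 [ 455. -406.   33.]
413 209 [ 565. -313.   33.]
424 266 [ 394. -344.   33.]
350 222 [ 519. -120.   36.]
249 222 [510. 183.  36.]
```

View pics/c1.png

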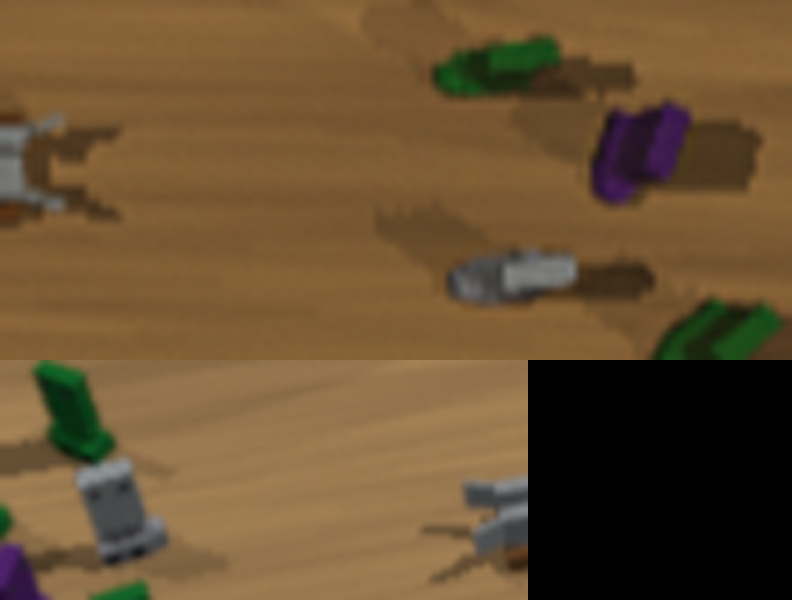

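```bash
python3 -m inch '[[0,-0.56,-0.64,0,0.732],[0,-0.56,-0.64,0,0.732],[0,-0.56,-0.64,0,0.732],[0,-0.56,-0.64,0,0.732],[0,-0.56,-0.64,0,0.732],[0,-0.56,-0.64,0,0.732],[0,-0.56,-0.64,0,0.732],[0,-0.56,-0.64,0,0.732],[0,-0.56,-0.64,0,0.732],[0,-0.56,-0.64,0,0.732],[0,-0.56,-0.64,0,0.732],[0,-0.56,-0.64,0,0.732],[0,-0.56,-0.64,0,0.732]]'
python3 -m inch '[[0,-0.812,0.248,0,0],[0,-0.812,0.248,0,0],[0,-0.812,0.248,0,0],[0,-0.812,0.248,0,0],[0,-0.812,0.248,0,0],[0,-0.812,0.248,0,0],[0,-0.812,0.248,0,0],[0,-0.812,0.248,0,0],[0,-0.812,0.248,0,0],[0,-0.812,0.248,0,0],[0,-0.812,0.248,0,0],[0,-0.812,0.248,0,0],[0,-0.812,0.248,0,0],[0,-0.812,0.248,0,0],[0,-0.812,0.248,0,0]]'
python3 - <<'E'
from h import *
P=camera_params("wrist");w=grab_frame("wrist");cv2.imwrite("pics/w1.png",w)
import pickle;pickle.dump(P,open("w1.pkl","wb"))
s=observe();print(s["q"],s["position"],s["ft_force"]);print(ray("wrist",320,200))
E
```

```text
time: 1.18
position: [336.9, 82.6, 250.1]
eef_rot: [0.697, 0.717, -0.0, -0.0]
ft_force: [-0.1, 0.4, -0.0]
grip_width: 0.501
gripper_force: 0.0
time: 2.43
position: [473.5, -317.1, 250.8]
eef_rot: [0.695, 0.719, 0.0, 0.0]
ft_force: [0.9, -0.4, 0.0]
grip_width: 0.497
gripper_force: 0.0
[-5.90698507e-01  2.11398114e-01  6.39963386e-02  1.42277155e+00
  1.90303039e-04  9.47520860e-01] [ 473.35497527 -317.35323646  250.91849184] [-0.83791655 -1.02351895 -0.55416099]
(array([ 468.99888937, -239.33439442,  374.38155593]), array([-0.00154369, -0.31397021, -0.94955959]))
```

View pics/w1.png

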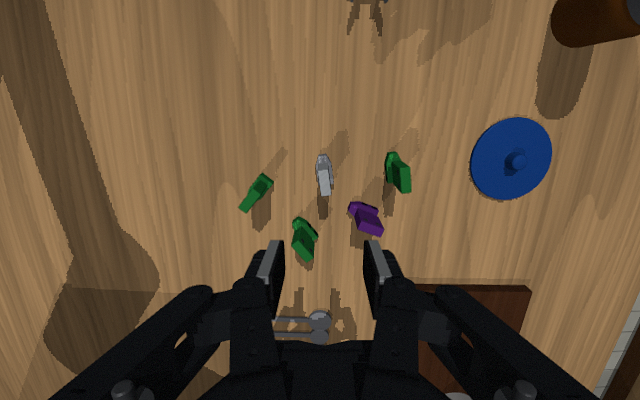

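The wrist view shows the grey carrier at (324,175), nose up towards the track mouth at (367,5). Greens sit at (257,192), (398,172) and (305,240), purple at (367,218). I'll zoom in on the carrier and the mouth.

Run:
```python
from h import *
w=cv2.imread("pics/w1.png")
A=cv2.resize(w[145:205,295:355],(480,480),interpolation=2)
B=cv2.resize(w[0:40,345:385],(320,320),interpolation=2);B=np.pad(B,((0,160),(0,0),(0,0)))
cv2.imwrite("pics/c2.png",np.hstack([A,B]))
```

```text
(no output)
```

View pics/c2.png

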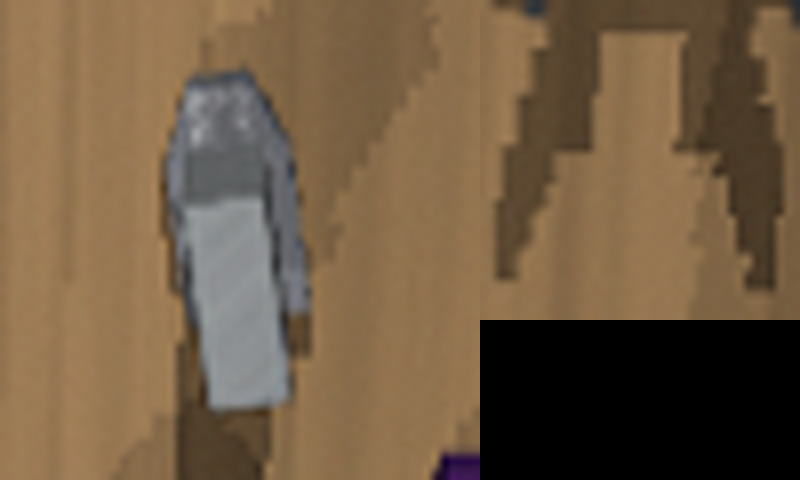

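Run:
```python
from h import *
import pickle;P=pickle.load(open("w1.pkl","rb"))
f=lambda a,b,z:px("wrist",295+a/8-.5,145+b/8-.5,z,P)
c=[f(*p,66) for p in((185,198),(268,196),(290,402),(210,408))]
print(np.round(c,1),np.mean(c,0))
m1=(c[0]+c[1])/2;m2=(c[2]+c[3])/2;d=m1-m2;print(np.degrees(np.arctan2(d[1],d[0])),np.linalg.norm(d))
n=f(219,78,10);print("nose",n)
m=np.mean(c,0);v=n-m;print("nose heading",np.degrees(np.arctan2(v[1],v[0])),np.hypot(*v[:2]))
# top
t=[px("top",345+a/7.2-.5,200+b/7.2-.5,66) for a,b in((503,277),(577,268))];print(t)
s=observe();q=s["eef_rot"];print(s["position"],q, "tool y deg",np.degrees(2*np.arctan2(q[1],q[0]))-90)
# rail lip from top
```

```text
[[ 465.  -306.    66. ]
 [ 476.2 -305.4   66. ]
 [ 480.3 -334.4   66. ]
 [ 469.2 -335.6   66. ]] [ 472.67785473 -320.37482101   66.        ]
98.09630895348191 29.60898522098812
nose [ 469.09733263 -298.7916346    10.        ]
nose heading 99.41924530151383 21.87816431945018
[array([ 475.0367238 , -307.22077435,   66.        ]), array([ 479.5611897 , -337.61507678,   66.        ])]
[ 473.35497527 -317.35323646  250.91849184] [6.95495737e-01 7.18530148e-01 1.48922215e-04 2.89671185e-04] tool y deg 1.8665256983136373
```

```bash
python3 -m inch '[[0,0,0,0.25,-0.071],[0,0,0,0.25,-0.071],[0,0,0,0.25,-0.071],[0,0,0,0.25,-0.071],[0,0,0,0.25,-0.071],[0,0,0,0.25,-0.071],[0,0,0,0.25,-0.071],[0,0,0,0.25,-0.071]]'
python3 - <<'E'
from h import *
P=camera_params("wrist");w=grab_frame("wrist");cv2.imwrite("pics/w2.png",w)
import pickle;pickle.dump(P,open("w2.pkl","wb"))
s=observe();print(s["q"],s["position"],s["eef_rot"]);
cv2.imwrite("pics/w2c.png",cv2.resize(w[100:320,220:420],(800,880),interpolation=2)[:600])
E
```

```text
time: 3.15
position: [474.9, -320.2, 128.7]
eef_rot: [0.655, 0.755, 0.0, 0.003]
ft_force: [0.2, -1.3, 0.2]
grip_width: 0.5
gripper_force: 0.0
[-5.93387664e-01  2.37242189e-01 -1.73537582e-01  1.15530096e+00
 -1.01242490e-06  8.35606181e-01] [ 474.60847103 -320.11102661  128.14603431] [6.55235643e-01 7.55420871e-01 2.84350776e-04 2.34058598e-03]
```

View pics/w2c.png

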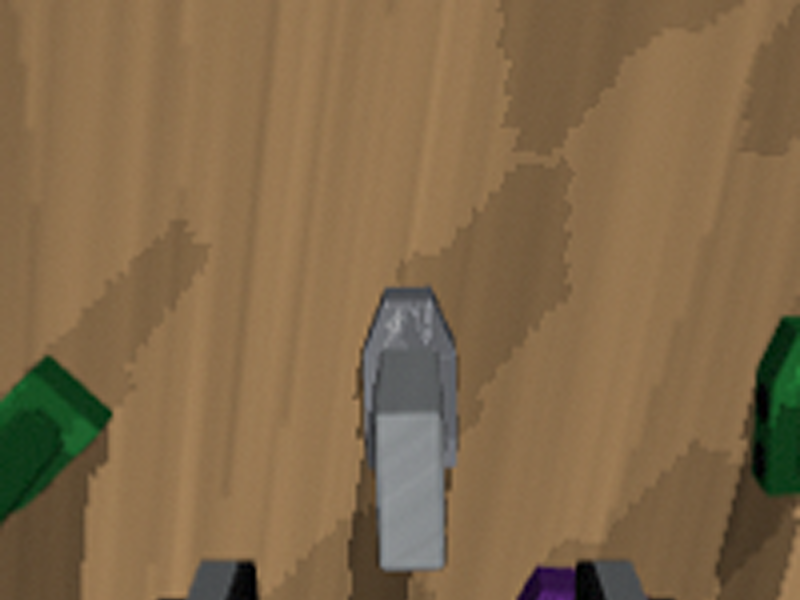

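The carrier is centred between the fingers and almost aligned with them. Tab top corners in the crop are (376,412), (442,412), (445,567) and (380,569).

```bash
cat > m.py <<'E'
from h import *
def rel(world,s=None):
    s=s or observe(); q=np.array(s["eef_rot"]); from scipy.spatial.transform import Rotation as R
    return R.from_quat(q).inv().apply(np.array(world)-s["position"])
def yaw():
    q=observe()["eef_rot"]; return np.degrees(2*np.arctan2(q[1],q[0]))   # heading of tool x
E
python3 - <<'E'
from m import *
import pickle;P=pickle.load(open("w2.pkl","rb"))
c=[px("wrist",220+a/4-.4,100+b/4-.4,66,P) for a,b in((376,412),(442,412),(445,567),(380,569))]
m=np.mean(c,0);d=c[0]+c[1]-c[2]-c[3];print(m,np.degrees(np.arctan2(d[1],d[0])),np.linalg.norm(d)/2)
print(yaw(),rel([m[0],m[1],50]))
# rail from top pic
E
```

```text
[ 472.5596437  -320.41724659   66.        ] 99.16554028684713 29.21716886406996
98.12468358749936 [ 0.23362279 -2.34479504 78.13796452]
```

```bash
python3 -m inch '[[0,0,-0.004,0.07,-0.011],[0,0,-0.004,0.12,-0.011],[0,0,-0.004,0.14,-0.011],[0,0,-0.004,0.156,-0.011],[0,0,-0.004,0.156,-0.011],[0,0,-0.004,0.156,-0.011],[0,0,-0.004,0.156,-0.011]]'
python3 -m inch '[[-1,0,0,0,0],[-1,0,0,0,0],[-1,0,0,0,0],[-1,0,0,0,0],[-1,0,0,0,0],[-1,0,0,0,0],[-1,0,0,0,0],[-1,0,0,0,0]]'
```

```text
time: 3.78
position: [472.2, -320.1, 48.9]
eef_rot: [0.649, 0.761, 0.0, 0.001]
ft_force: [-0.7, -0.4, 0.7]
grip_width: 0.503
gripper_force: 0.0
time: 4.45
position: [471.6, -319.8, 48.1]
eef_rot: [0.649, 0.761, 0.0, 0.001]
ft_force: [-0.0, 0.5, 5.0]
grip_width: 0.136
gripper_force: 60.6
```

```bash
python3 -m inch '[[-1,0,0,-0.05,0],[-1,0,0,-0.1,0],[-1,0,0,-0.16,0],[-1,0,0,-0.2,0],[-1,0.06,0.04,-0.2,0.03],[-1,0.12,0.08,-0.2,0.06],[-1,0.17,0.11,-0.2,0.083],[-1,0.22,0.139,-0.2,0.083],[-1,0.22,0.139,-0.2,0.083],[-1,0.22,0.139,-0.2,0.083],[-1,0.22,0.139,-0.2,0.083],[-1,0.22,0.139,-0.2,0.083],[-1,0.22,0.139,-0.2,0.083]]'
python3 - <<'E'
from m import *
P=camera_params("wrist");w=grab_frame("wrist");cv2.imwrite("pics/w3.png",w)
import pickle;pickle.dump((P,observe()),open("w3.pkl","wb"))
s=observe();print(s["position"],s["eef_rot"],yaw())
for p in ([519,-137,36],[519,-120,36],[517,-60,36]):print(proj("wrist",p,P))
a=cv2.imread("pics/top.png")
W=cv2.resize(w[0:150,220:420],(800,600),interpolation=2)
cv2.imwrite("pics/w3c.png",W)
E
```

```text
time: 5.53
position: [521.9, -200.8, 147.1]
eef_rot: [0.697, 0.717, -0.0, -0.0]
ft_force: [-0.5, -0.1, -1.1]
grip_width: 0.135
gripper_force: 59.7
[ 521.99598336 -200.79994542  147.15890101] [ 6.97461560e-01  7.16622182e-01 -1.19303767e-04 -8.37717067e-05] 91.55260340466967
(np.float64(324.1955387004778), np.float64(123.61657810735086))
(np.float64(324.78101108667136), np.float64(101.05404799344684))
(np.float64(324.2514579708697), np.float64(14.27227725550074))
```

View pics/w3c.png

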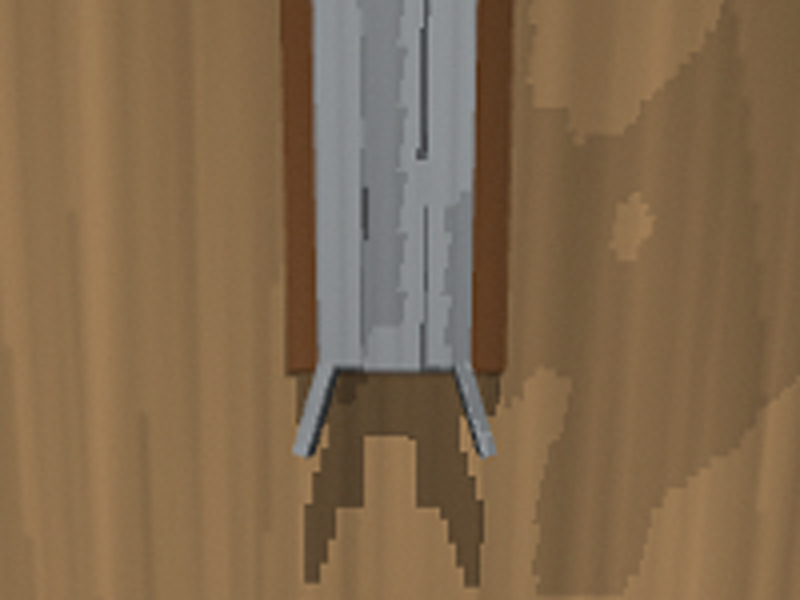

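The mouth is clear in the crop: lip outer edges run (313,0)→(318,368) and (477,0)→(470,372), and the wing tips are at (303,455) and (486,455).

Run:
```python
from m import *
import pickle;P,s=pickle.load(open("w3.pkl","rb"))
g=lambda a,b,z=36:px("wrist",220+a/4-.4,a*0+b/4-.4,z,P)
L0,L1,R0,R1=g(313,2),g(318,366),g(477,2),g(470,366)
print(np.round([L0,L1,R0,R1],1))
S=[g(360,2),g(363,360),g(428,2),g(424,360)];print("slot",np.round(S,1))
f=(L0+R0)/2;n=(L1+R1)/2;d=f-n;print("lip mid",n,np.degrees(np.arctan2(d[1],d[0])))
f2=(S[0]+S[2])/2;n2=(S[1]+S[3])/2;d=f2-n2;print("slot mid",n2,f2,np.degrees(np.arctan2(d[1],d[0])))
print("batten front y",g(395,372,16),"wing",(g(303,455)+g(486,455))/2, g(395,368,36))
for a,b in((280,2),(287,372),(512,2),(503,372)):print("batten",g(a,b,16))
print(observe()["position"],yaw())
# end of rail in top
t=cv2.imread("pics/top.png");cv2.imwrite("pics/t2.png",cv2.resize(t[205:239,240:366],(792,214),interpolation=2))
```

```text
[[ 498.   -51.3   36. ]
 [ 499.2 -113.2   36. ]
 [ 527.1  -50.6   36. ]
 [ 528.2 -112.5   36. ]]
slot [[ 506.4  -51.1   36. ]
 [ 507.8 -111.9   36. ]
 [ 518.4  -50.8   36. ]
 [ 519.4 -111.6   36. ]]
lip mid [ 513.70162976 -112.82477965   36.        ] 91.0514894213222
slot mid [ 513.58607666 -111.75222745   36.        ] [512.39088381 -50.95646409  36.        ] 91.1262410776243
batten front y [ 513.55698504 -113.17175963   16.        ] wing [ 514.14036924 -129.28762128   36.        ] [ 513.90301008 -113.19945973   36.        ]
batten [489.92821298 -45.31239162  16.        ]
batten [ 491.15187264 -113.70369597   16.        ]
batten [534.62760674 -44.20431801  16.        ]
batten [ 535.94972889 -112.57005564   16.        ]
[ 521.99598336 -200.79994542  147.15890101] 91.55260340466967
```

View pics/t2.png

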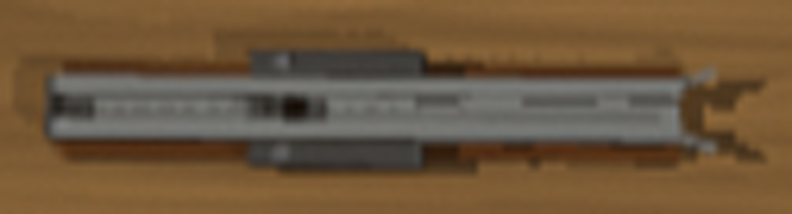

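```bash
python3 -m inch '[[-1,0.04,-0.0125,0.05,0.005],[-1,0.07,-0.0125,0.1,0.005],[-1,0.086,-0.0125,0.14,0.005],[-1,0.086,-0.0125,0.162,0.005],[-1,0.086,-0.0125,0.162,0.005],[-1,0.086,-0.0125,0.162,0.005],[-1,0.086,-0.0125,0.162,0.005],[-1,0.086,-0.0125,0.162,0.005]]'
python3 - <<'E'
from m import *
P=camera_params("wrist");w=grab_frame("wrist")
import pickle;pickle.dump((P,observe()),open("w4.pkl","wb"))
s=observe();print(s["position"],s["eef_rot"],yaw(),s["ft_force"])
cv2.imwrite("pics/w4.png",w)
cv2.imwrite("pics/w4c.png",cv2.resize(w[70:270,190:456],(798,600),interpolation=2))
E
```

```text
time: 6.25
position: [516.0, -158.0, 67.8]
eef_rot: [0.7, 0.714, 0.001, 0.001]
ft_force: [0.3, -1.1, -0.9]
grip_width: 0.13
gripper_force: 59.7
[ 515.8706963  -157.93604604   67.66456446] [7.00032624e-01 7.14109859e-01 5.10566427e-04 1.08395694e-03] 91.14067644730783 [-0.33769229  0.91305721 -0.88377778]
```

View pics/w4c.png

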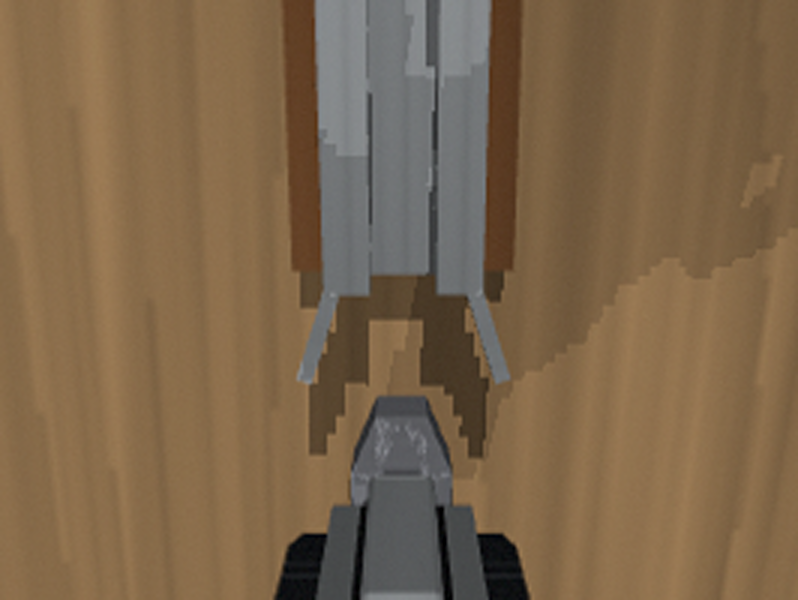

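```bash
python3 -m inch '[[-1,0,0.001,0.003,0],[-1,0,0.001,0.003,0],[-1,0,0.001,0.003,0],[-1,0,0.001,0.003,0],[-1,0,0.001,0.003,0]]'; python3 -m inch '[[-1,0,0,0,0],[-1,0,0,0,0]]';python3 -m inch '[[-1,0,0,0,0]]'
```

```text
time: 6.72
position: [515.4, -157.1, 64.8]
eef_rot: [0.7, 0.714, 0.0, 0.0]
ft_force: [-0.0, 1.1, -1.1]
grip_width: 0.133
gripper_force: 59.7
time: 6.88
position: [515.4, -157.0, 64.8]
eef_rot: [0.7, 0.714, -0.0, -0.0]
ft_force: [0.2, 0.4, -1.1]
grip_width: 0.131
gripper_force: 59.7
time: 6.97
position: [515.4, -157.0, 64.8]
eef_rot: [0.7, 0.714, -0.0, -0.0]
ft_force: [-0.2, 1.2, -1.4]
grip_width: 0.135
gripper_force: 59.7
```

```bash
python3 -m inch '[[-1,0,0.002,-0.002,0],[-1,0,0.002,-0.002,0],[-1,0.01,0.002,-0.002,0],[-1,0.02,0.002,-0.002,0],[-1,0.03,0.002,-0.002,0],[-1,0.036,0.002,-0.002,0],[-1,0.042,0.002,-0.002,0],[-1,0.048,0.002,-0.002,0],[-1,0.054,0.002,-0.002,0],[-1,0.06,0.002,-0.002,0],[-1,0.06,0.002,-0.002,0],[-1,0.06,0.002,-0.002,0]]'
python3 - <<'E'
from m import *
P=camera_params("wrist");w=grab_frame("wrist")
s=observe();print(s["position"],s["eef_rot"],yaw(),s["ft_force"],s["moment"])
cv2.imwrite("pics/w5c.png",cv2.resize(w[120:270,220:420],(800,600),interpolation=2))
E
```

```text
time: 7.97
position: [515.8, -126.9, 65.8]
eef_rot: [0.7, 0.715, -0.0, 0.0]
ft_force: [-0.4, 0.2, -1.0]
grip_width: 0.133
gripper_force: 59.7
[ 515.81588075 -127.03196088   65.83297608] [ 6.99689272e-01  7.14447282e-01 -2.49272163e-05  6.25717729e-05] 91.1958406865658 [-0.0091722   0.41013306 -1.23313733] [-0.02375612  0.04239712  0.01658128]
```

View pics/w5c.png

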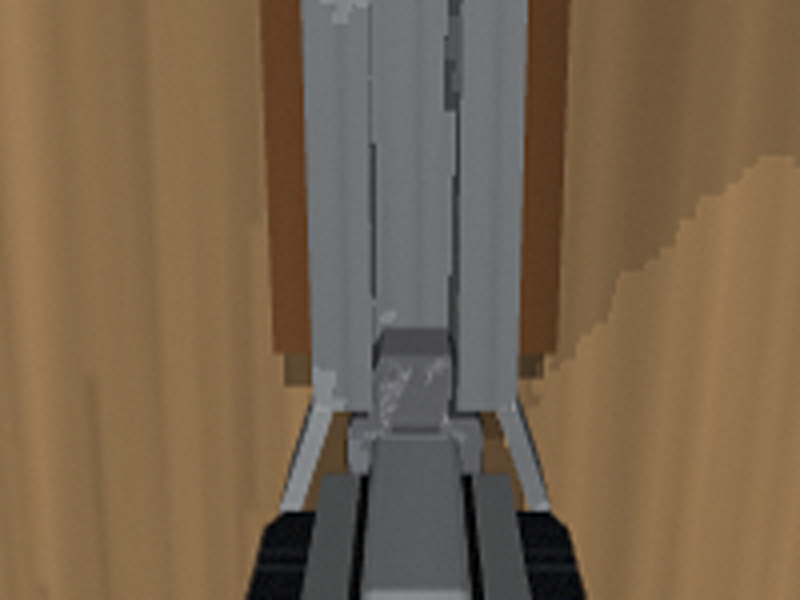

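Nose is inside the mouth and centred: its middle is at column 416 and the slot runs 375–458. There is no contact force, so I'll go on by force feedback.

```bash
python3 -m inch '[[-1,0.01,0,0,0],[-1,0.02,0,0,0],[-1,0.03,0,0,0],[-1,0.04,0,0,0],[-1,0.05,0,0,0],[-1,0.06,0,0,0],[-1,0.06,0,0,0],[-1,0.06,0,0,0]]'; python3 -m inch '[[-1,0.01,0,0,0],[-1,0.024,0,0,0],[-1,0.038,0,0,0],[-1,0.052,0,0,0],[-1,0.066,0,0,0],[-1,0.08,0,0,0],[-1,0.094,0,0,0],[-1,0.108,0,0,0],[-1,0.114,0,0,0],[-1,0.12,0,0,0],[-1,0.12,0,0,0],[-1,0.12,0,0,0]]'; python3 -c "
from h import *
s=observe();print(s['ft_force'],s['moment'],s['position'])"
```

```text
time: 8.68
position: [515.2, -96.7, 65.8]
eef_rot: [0.699, 0.715, -0.0, 0.0]
ft_force: [-0.4, 0.2, -0.8]
grip_width: 0.134
gripper_force: 59.7
time: 9.68
position: [513.9, -37.0, 65.8]
eef_rot: [0.7, 0.714, -0.0, 0.0]
ft_force: [0.1, -0.7, -1.1]
grip_width: 0.133
gripper_force: 59.7
[ 0.13156374 -0.72026885 -1.14790786] [ 0.01320347 -0.05661955 -0.01675865] [513.94791423 -37.02018737  65.79309493]
```

```bash
for i in 1 2 ; do python3 -m inch '[[-1,0.005,0,0,0],[-1,0.01,0,0,0],[-1,0.015,0,0,0],[-1,0.02,0,0,0],[-1,0.025,0,0,0],[-1,0.03,0,0,0],[-1,0.03,0,0,0]]' | egrep 'time|pos|ft'; done
```

```text
time: 10.27
position: [513.6, -21.6, 65.8]
ft_force: [-0.6, -0.0, -1.5]
time: 10.85
position: [513.2, -6.6, 65.8]
ft_force: [0.2, -0.3, -1.8]
```

```bash
for i in 1 2 3; do python3 -m inch '[[-1,0.004,0,0,0],[-1,0.008,0,0,0],[-1,0.012,0,0,0],[-1,0.012,0,0,0]]' | egrep 'time|pos|ft'; done
```

```text
time: 11.18
position: [513.2, -0.8, 65.8]
ft_force: [0.2, -0.5, -0.8]
time: 11.52
position: [513.0, 5.3, 65.8]
ft_force: [-0.5, 0.5, -0.4]
time: 11.85
position: [512.9, 10.6, 65.8]
ft_force: [-0.3, -2.6, -0.4]
```

```bash
for i in 1 2 3 4; do python3 -m inch '[[-1,0.003,0,0,0],[-1,0.006,0,0,0],[-1,0.008,0,0,0],[-1,0.008,0,0,0]]' | egrep 'time|pos|ft|width'; done
```

```text
time: 12.18
position: [512.8, 14.0, 65.9]
ft_force: [-0.4, -4.7, -0.1]
grip_width: 0.13
time: 12.52
position: [512.8, 17.6, 65.9]
ft_force: [-0.3, -8.1, -0.3]
grip_width: 0.133
time: 12.85
position: [512.6, 23.3, 65.8]
ft_force: [-0.6, -2.0, -1.1]
grip_width: 0.132
time: 13.18
position: [512.6, 27.3, 65.8]
ft_force: [-0.4, -1.1, 0.2]
grip_width: 0.135
```

```bash
for i in 1 2; do python3 -m inch '[[-1,0.004,0,0,0],[-1,0.008,0,0,0],[-1,0.012,0,0,0],[-1,0.012,0,0,0]]' | egrep 'time|pos|ft'; done; for i in 1 2; do python3 -m inch '[[-1,0.002,0,0,0],[-1,0.004,0,0,0],[-1,0.004,0,0,0]]' | egrep 'time|pos|ft'; done
```

```text
time: 13.52
position: [512.4, 33.4, 65.8]
ft_force: [-0.7, -1.5, -0.5]
time: 13.85
position: [512.3, 39.4, 65.8]
ft_force: [-1.0, -1.1, 1.2]
time: 14.1
position: [512.3, 41.2, 65.8]
ft_force: [-0.4, -1.2, 0.4]
time: 14.35
position: [512.3, 43.1, 65.8]
ft_force: [-1.3, -1.9, 0.6]
```

```bash
for i in 1 2 3; do python3 -m inch '[[-1,0.002,0,0,0],[-1,0.004,0,0,0],[-1,0.004,0,0,0]]' | egrep 'time|pos|ft'; done
```

```text
time: 14.6
position: [512.2, 45.3, 65.8]
ft_force: [-0.1, 0.0, 0.6]
time: 14.85
position: [512.2, 48.9, 65.9]
ft_force: [-0.5, 8.3, -0.3]
time: 15.1
position: [512.1, 50.5, 65.8]
ft_force: [-0.4, 6.4, 1.0]
```

The rollers have snapped out and are drawing it in (+8 N). I'll continue in small steps until the push reads 10–12 N.

```bash
for i in 1 2 3; do python3 -m inch '[[-1,0.001,0,0,0],[-1,0.002,0,0,0],[-1,0.002,0,0,0]]' | egrep 'time|pos|ft'; done
```

```text
time: 15.35
position: [512.1, 50.6, 65.8]
ft_force: [-1.0, 5.4, 1.9]
time: 15.6
position: [512.1, 50.9, 65.8]
ft_force: [-1.3, 2.8, 0.6]
time: 15.85
position: [512.1, 51.2, 65.8]
ft_force: [-0.9, -0.7, 0.6]
```

```bash
for i in 1 2 3; do python3 -m inch '[[-1,0.001,0,0,0],[-1,0.002,0,0,0],[-1,0.002,0,0,0]]' | egrep 'time|pos|ft'; done
```

```text
time: 16.1
position: [512.1, 51.7, 65.8]
ft_force: [-0.4, -4.7, 1.3]
time: 16.35
position: [512.0, 52.1, 65.8]
ft_force: [-0.3, -6.9, 2.2]
time: 16.6
position: [512.1, 52.8, 65.9]
ft_force: [-1.0, -8.9, 2.4]
```

```bash
python3 -m inch '[[-1,0.001,0,0,0],[-1,0.002,0,0,0],[-1,0.002,0,0,0]]' | egrep 'time|pos|ft'
```

```text
time: 16.85
position: [512.0, 53.5, 65.9]
ft_force: [-1.0, -10.9, 2.5]
```

```bash
python3 -m inch '[[-1,-0.002,0,0,0],[-1,-0.004,0,0,0],[-1,-0.006,0,0,0],[-1,-0.008,0,0,0],[-1,-0.008,0,0.001,0],[-1,-0.008,0,0.002,0],[-1,-0.008,0,0.002,0],[-1,-0.008,0,0.002,0]]' | egrep 'time|pos|ft'
```

```text
time: 17.52
position: [512.2, 51.6, 65.0]
ft_force: [-1.4, -4.7, 4.3]
```

```bash
python3 -m inch '[[-0.6,-0.002,0,0,0],[-0.4,-0.002,0,0,0],[-0.2,-0.002,0,0,0],[-0.2,-0.002,0,0,0],[-0.2,-0.002,0,0,0],[-0.2,-0.002,0,0,0]]'
python3 -m inch '[[-0.2,0,0,-0.02,0],[-0.2,0,0,-0.05,0],[-0.2,0,0,-0.1,0],[-0.2,0,0,-0.16,0],[-0.2,0,0,-0.22,0],[-0.2,0,0,-0.28,0],[-0.2,0,0,-0.3,0],[-0.2,0,0,-0.3,0],[-0.2,0,0,-0.3,0]]'
python3 - <<'E'
from h import *
P=camera_params("wrist");w=grab_frame("wrist");cv2.imwrite("pics/w6.png",w);t=grab_frame("top");cv2.imwrite("pics/t6.png",t)
# predicted tab-top corners if home: centre at TCP grasp (512.2,51.6), top z=82
c=np.array([512.2,51.5,82]);h=np.radians(91.1);x=np.array([np.cos(h),np.sin(h),0]);y=np.array([-x[1],x[0],0])
pts=[proj("wrist",c+a*15*x+b*6*y,P) for a,b in((1,1),(1,-1),(-1,-1),(-1,1))];print(np.round(pts))
u0,v0=np.min(pts,0).astype(int)-14;u1,v1=np.max(pts,0).astype(int)+14
g=cv2.cvtColor(w,cv2.COLOR_BGR2GRAY);print(u0,v0);print(g[v0:v1:3,u0:u1:2])
E
```

```text
time: 18.02
position: [512.1, 51.1, 64.7]
eef_rot: [0.7, 0.715, 0.0, -0.0]
ft_force: [-0.4, 0.1, -0.6]
grip_width: 0.4
gripper_force: 0.0
time: 18.77
position: [512.3, 51.0, 215.1]
eef_rot: [0.7, 0.714, 0.0, 0.0]
ft_force: [0.4, 0.4, -0.7]
grip_width: 0.401
gripper_force: 0.0
[[319. 177.]
 [332. 177.]
 [332. 208.]
 [319. 208.]]
304 162
[[ 77  80  42 142 135 137 144  88 135 102 111 128  78 119 118 117 105  61
   69  68  69]
 [ 79  80  48 141 137 136 140  99 130 111  98 119  97 117 115 117  99  62
   68  68  71]
 [ 79  79  48 142 137 136 143  98 133  96  95 121  96 120 117 116 100  61
   69  68  69]
 [ 80  78  54 142 136 137 143  87  91  92  93  92  87 119 115 118  99  62
   69  69  67]
 [ 79  79  55 141 137 138 142  91  94  94  94  92  88 118 116 118  93  63
   69  67  78]
 [ 79  79  56 142 137 136 140  92  93  94  93  92  90 118 117 118  86  64
   78  78  78]
 [ 78  80  59 143 137 137 123 143 145 144 142 140 137 110 115 115  83  68
   78  80  77]
 [ 78  78  61 143 139 137 114 144 142 136 136 140 140 102 116 117  76  76
   81  77  78]
 [ 79  79  63 144 138 135 115 138 139 142 140 137 
[... 318 characters left out ...]
7 144 139 137 128 141 140 138 137 140 137 132 136 138  80  78
   79  79  77]
 [ 81  78  67 145 139 137  80 138 139 140 141 139 134 132 136 139  70  80
   77  79  78]
 [ 80  78  70 137 138 138 136 139 141 140 137 137 136 141 135 138  56  81
   80  78  77]
 [ 81  78  69 138 139 137 134 143 139 140 142 139 132 139 136 139  56  79
   78  77  78]
 [ 79  79  68 130 138 135 142  63  64  66  78  82 108 137 135 138  57  79
   81  80  78]
 [ 80  82  69 131 139 136 143  66  69  67  89  88 107 139 136 138  57  81
   82  78  79]
 [ 49  47  40 119 139 136 144  68  68  68  65  89 115 139 134 138  51  39
   38  60  59]
 [ 51  47  43 120 139 136 143  67  69  68  87  89 116 140 137 138  53  38
   41  61  60]]
```

The tab top sits at rows 178–208 (177–208 predicted for home), so it stayed in place after release.

```bash
python3 -c "
from plant import *
print(job_done())"
```

```text
the job is handed in; nothing more can be done
None
```

The grey carrier is in the track, past the catch and against the buffer: the rollers drew it in, the push then rose to 10.9 N, it stayed put when released, and I handed the job in at about 19 s.

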